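# Feel out the backlash of a microscope's rotary stage, centre it and clamp it

## Robot

A 6-joint arm with a two-finger parallel gripper is mounted at the origin on the work surface. World frame = base frame: x ahead of the robot, y to its left, z up, the work surface at z = 0. Lengths are in m, angles in rad, forces in N, time in s.
With the tool pointing down it reaches from about 0.35 to 0.775 m from the base axis. Payload 5.5 kg.
Tool frame: the origin (TCP) lies midway between the tips of the shut fingers; the grasp point (between the pads) lies env.grasp_offset behind it (env.grasp_offset is the distance from the TCP to the grasp point, in m); z points along the fingers, y is the line along which they close (so a half turn about z gives the same grasp; the last joint's range is limited). The gripper opens to 85 mm and grips with 20 to 120 N. Pads are 22 mm wide; open, the fingers measure 114 mm over their backs; the gripper's body (76 mm by 85 mm) begins 54 mm behind the grasp point. The pads swing forward as they close: fully open they stand 13 mm farther back than shut.
Start: joints at [1.106, 0.313, 0.046, 1.304, 0, 1.431], TCP at [0.184, 0.545, 0.196] pointing down, gripper open.
Joint ranges: [-2.76, 2.76], [-0.86, 1.69], [-1.03, 1.26], [-2.2, 2.34], [-1.47, 1.5], [-3.14, 3.14]. Speed limits (rad/s): [2.57, 2.57, 3.14, 3.14, 3.14, 3.14].

## Interface

Orientations are given as a unit quaternion [w, x, y, z].
In Python, from workcell import monitor, viewer, order, env gives the robot as it stands.
- The arm moves only by the tool carry_out, never from a script. Its argument "plan" is a list that holds one entry, the list of rows, each a list of 7 numbers: the turn, a rotation vector about the world's x, y, z in rad, then the shift along the world's x, y, z in mm, then the finger opening in mm, from 0 to 85.4. A call has 1 to 20 rows; each row is the pose to reach, as a shift and turn from the pose commanded when the call began; what a row does not reach only later rows make up. A row lasts 1/10 s, in which the tool goes at most 50 mm and 8.59 degrees, less where a joint would pass 70% of its speed; a pose out of reach is approached as far as the arm can. A call with a gripper value outside its range is refused whole. The fingers move at their own pace and stop on an object; "squeeze" is the grip in N (left out, the last holds). Time passes only in rows, so rows that repeat a pose let the fingers close. It gives the time, the measured TCP pose, the force, the opening and the grip force at its end, in the units of the state.
- monitor.get_state(): the state, without advancing time (a new reading comes with each control period).
- viewer.read_camera(name): name is "scene" or "top" or "wrist"; returns the picture (420x560x3 uint8, red, green, blue); there is no depth.
- viewer.calibration(name): a dict with "K" (3x3 intrinsics, pixels), "dist" ([k1, k2, p1, p2, k3] as OpenCV has them; the pictures are not rectified), "eye" and "rotation" of the camera in the world. Camera axes: x right, y down, z forward; pixel columns grow to the right and rows downward; lengths in m; the calibration is good to about 2 mm. A picture is of the moment at which its call begins: read the wrist's pose just before it. calibration takes no time and is no camera call; for the wrist camera it gives the pose at the moment of the call.
- order.hand_in(): hands the job in; it is judged then, once.
The state is a dict: "clock": time; "joint_pos": joint angles; "qvel": joint speeds; "tau": joint torques, N m; "tcp_pos": TCP position; "orientation": TCP orientation; "wrist_force": force on the tool from outside, world axes, zero at the start; "ft_torque": the same for the moment, N m; "finger_gap": finger opening in m; "grip_force": force on a finger pad.
Only numpy, scipy, OpenCV 4.12 (cv2) and the standard library are available. Lean on these libraries where they do the work, as an engineer would, in place of code of your own. Each camera call takes 0.05 s, during which the arm holds its last target. There are 200 camera calls.

## Task

Check the backlash of the rotary microscope stage: by its black knob, swing the stage arm gently towards the red hand, pushing that hand along, until the worn drive clearly resists, hold it there for a moment, then do the same the other way with the blue hand. Then leave the arm in the middle of that free play, its black tail in line with the yellow needle, and only then throw the green clamp lever fully over. Do not force the drive past the point where it resists, and leave the other things on the bench where they are.

Things in the scene. Friction and masses are not known exactly. Their poses are not given: they have to be found in the camera images.
- stage_base: White square base of the rotary stage, 190 x 190 x 45 mm, fixed to the bench, with a round aluminium dial on top (its top at 49 mm). Origin under its centre, on the bench; z up; the stage arm points along its -x when swing is 0; the clamp lever stands beside it at -y.
- stage_axis (a point): Point on the vertical axis about which the stage arm, the two hands and the needle turn, 60 mm above the bench (above the centre of the base).
- swing (a joint): Angle of the stage arm, rad, counter-clockwise from above positive: negative swings the knob towards the base's +y (the red hand), positive towards its -y (the blue hand). Within the free play it drags with about 0.5 N at the knob and stays where it is left. The free play ends unseen, 0.12 to 0.36 rad from zero, different on each side and each time.
- knob_mid (a point): Centre of the upright black knob of the stage arm: a post 16 mm across, from 64 to 116 mm above the bench; this point is 95 mm above the bench and 105 mm from the axis. The flat steel arm below it is 16 mm wide, its top at 65 mm. It can be pushed from either side, or taken between the fingers from above.
- tail_tip (a point): Tip line of the black tail of the stage arm, on the opposite side of the axis from the knob: this point is 85 mm from the axis, 60 mm above the bench, exactly opposite the knob.
- needle_tip (a point): Yellow needle on the dial, 85 mm from the axis at this point, 51 mm above the bench, near the tail. A linkage keeps it exactly opposite the middle between the red and the blue hand, so once both hands have been pushed to the ends of the free play it shows its middle.
- red_hand (a point): Top of the upright pin (8 mm thick) of the red trailing hand, 86 mm from the axis, 76 mm above the bench. The arm pushes the pin along when swung towards negative swing; the hand stays where it was pushed to (the blue hand rides along with it, the needle too). At the start about 5 mm from the arm.
- blue_hand (a point): The same for the blue trailing hand, on the side of positive swing. Pushing it does not move the red hand.
- flank_red: Grey cap, 22 x 50 x 20 mm, at the base's foot on the red hand's side, hiding the drive flank that ends the free play there (it does not show where). The flank resists firmly: 4 N at the knob before it gives, then 2 N more per mm. 3 N at the knob for half a second is enough to feel it; over 12 N damages it.
- flank_blue: The same on the blue hand's side.
- clamp (a joint): Angle of the clamp lever, rad: 0 to 0.15 at the start (leaning towards the base's -x), 1.0 fully over (leaning to +x). It stays where it is left and needs about 1 N at its ball.
- clamp_tip (a point): Centre of the green ball (26 mm across) on the clamp lever, a 10 mm rod. It swings on a radius of 80 mm about a level axis (the base's y) that lies 42 mm above the bench; the ball is about 112 mm above the bench at either end and 122 mm half-way, and travels 77 mm along the base's +x.
- dish: A glass Petri dish, 90 mm across, 16 mm high. Bystander, to be left alone; origin under its middle.
- vial: An amber specimen vial, 26 mm across, 50 mm high. Bystander, to be left alone; origin under its middle.
- driver: An orange screwdriver, 150 mm long, lying. Bystander, to be left alone; origin under its middle.
- eyepiece: A black eyepiece, 38 mm across, 55 mm high, standing. Bystander, to be left alone; origin under its middle.
- brush: A small brush, 160 mm long, lying. Bystander, to be left alone; origin under its middle.
- ethanol: A clear bottle with a blue cap, 52 mm across, 110 mm high. Bystander, to be left alone; origin under its middle.
- card_box: A cardboard specimen box, 80 x 60 x 35 mm. Bystander, to be left alone; origin under its middle.

How it is judged:
By the outcome, as a careful person would: the job done as asked, in the order asked, and still so for the second after the job is handed in, with the robot touching nothing.
It also fails if it takes over 72 s, if anything falls off the work surface, if the arm or the gripper's body presses on something with over 40 N, if the wrist force passes 120 N, or if a joint passes its speed limit or range.

## Working session

There is one attempt and no reset: what is moved stays moved. The work goes in short steps, Python scripts to look and compute and a tool call to move; the robot and the scene stay as the last step left them, time stands still between calls to the robot, and variables do not carry over. Pictures are saved under pics/ and viewed, at most 10 in all, crops included, and the job is handed in when it is done.

Besides the shell and the picture viewer there is one more tool, called in YAML: its name, and indented under it one key for each argument. carry_out: Moves the arm, as the interface text tells. Its arguments: {"type":"object","properties":{"plan":{"type":"array","items":{"type":"array","items":{"type":"array","items":{"type":"number"}}}},"squeeze":{"type":"number"}},"required":["plan"]}

```bash
mkdir -p pics; ls; python3 - <<'E'
from workcell import monitor, viewer, order, env
import cv2,numpy as np
for n in ("scene","top"):
    cv2.imwrite(f"pics/{n}0.png",cv2.cvtColor(viewer.read_camera(n),cv2.COLOR_RGB2BGR))
    c=viewer.calibration(n);print(n,c["eye"],np.round(c["rotation"],3).tolist(),np.round(c["K"],1).tolist(),c["dist"])
print(env.grasp_offset,monitor.get_state())
E
```

```text
pics
scene [ 1.27257206 -0.08071303  0.63014134] [-0.319, 0.675, 0.597, -0.293] [[387.3, 0.0, 279.6], [0.0, 387.3, 208.7], [0.0, 0.0, 1.0]] [-0.08651148  0.          0.          0.          0.        ]
top [3.93512495e-01 1.25207610e-03 1.38622387e+00] [0.054, -0.697, 0.713, -0.051] [[542.9, 0.0, 277.6], [0.0, 542.9, 207.6], [0.0, 0.0, 1.0]] [0.02221013 0.         0.         0.         0.        ]
0.0187 {'clock': 0.1, 'joint_pos': array([ 1.10640434e+00,  3.13912705e-01,  4.50942326e-02,  1.30357450e+00,
       -7.20570835e-06,  1.43118885e+00]), 'qvel': array([-0.00047358, -0.00060011,  0.00417296, -0.00039882,  0.00115094,
        0.00080617]), 'tau': array([ 2.41759168e-03, -4.81719553e+01,  2.99247891e+01,  1.25590700e-02,
       -1.89744324e-04, -1.76777963e-06]), 'tcp_pos': array([0.18327513, 0.54448332, 0.19560591]), 'orientation': array([-2.34004889e-04,  1.61679392e-01,  9.86843015e-01, -7.63263630e-04]), 'wrist_force': array([-0.04606683,  0.1736683 ,  0.43521868]), 'ft_torque': array([ 0.003554  , -0.02865032,  0.00121778]), 'grip_force': 0.0, 'finger_gap': 0.08567498758763226}
```

View pics/scene0.png

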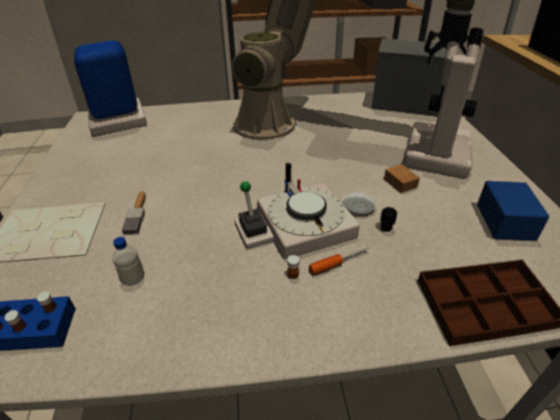

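View pics/top0.png

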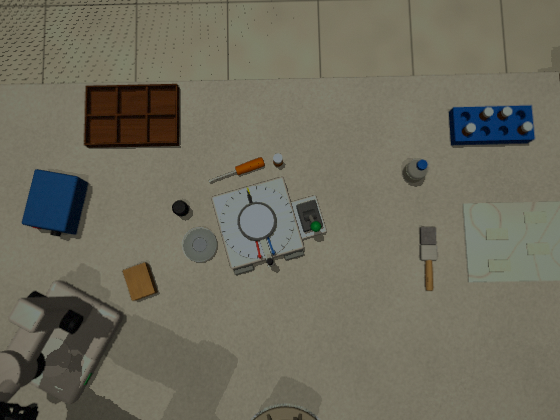

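The top view shows the base at about (257,224), the knob at (270,261), the tail and needle near (249,197), and the green ball at (315,226). Next I'll enlarge it and measure.

```bash
cat > h.py <<'E'
from workcell import monitor, viewer, order, env
import cv2,numpy as np
from scipy.spatial.transform import Rotation as R
def cal(n):
    c=viewer.calibration(n); q=np.array(c["rotation"],float)
    M=R.from_quat(q,scalar_first=True).as_matrix() if q.size==4 else q
    return np.array(c["K"]),np.array(c["dist"]),np.array(c["eye"]),M
def ray(C,uv,z):
    K,d,e,M=C; p=cv2.undistortPoints(np.array([[uv]],float),K,d)[0,0]
    v=M@np.array([p[0],p[1],1]); return e+v*(z-e[2])/v[2]
def proj(C,P):
    K,d,e,M=C; P=np.atleast_2d(np.array(P,float))
    return cv2.projectPoints((P-e)@M,np.zeros(3),np.zeros(3),K,d)[0][:,0]
def rgb(n): return cv2.cvtColor(viewer.read_camera(n),cv2.COLOR_RGB2BGR)
E
python3 - <<'E'
from h import *
C=cal("top"); im=cv2.imread("pics/top0.png")
x0,y0,s=195,165,5
c=cv2.resize(im[y0:y0+115,x0:x0+145],None,fx=s,fy=s,interpolation=cv2.INTER_CUBIC)
cv2.imwrite("pics/topc.png",c)
hsv=cv2.cvtColor(im,cv2.COLOR_BGR2HSV)
print("robot base",proj(C,[[0,0,0]]))
print("tcp",proj(C,[monitor.get_state()["tcp_pos"]]), proj(cal("scene"),[monitor.get_state()["tcp_pos"]]))
m=((hsv[...,0]>45)&(hsv[...,0]<75)&(hsv[...,1]>150)).astype(np.uint8); m[:,:295]=0;m[:,335:]=0
ys,xs=np.nonzero(m[200:250]);print("green",xs.mean(),ys.mean()+200,len(xs),ray(C,(xs.mean(),ys.mean()+200),.114))
E
```

```text
robot base [[285.13753982 454.32277637]]
tcp [[ 24.34843019 396.45422331]] [[442.16651134  83.50596507]]
green 315.2988505747126 225.91954022988506 87 [ 0.5379895  -0.08343777  0.114     ]
```

View pics/topc.png

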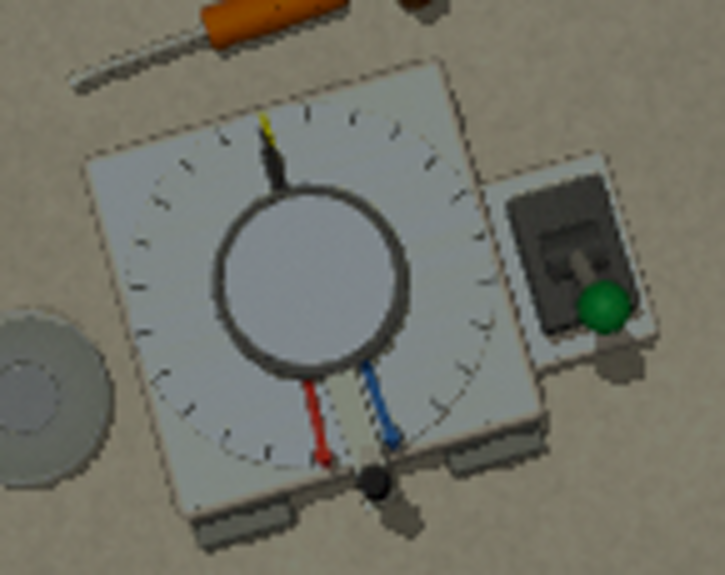

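The enlarged crop shows these points:
- Base corners at (85,157), (437,62), (545,415) and (190,517).
- Knob top at (374,482), red pin at (323,458), blue pin at (394,440).
- Tail at (268,140) and ball at (604,306).

```bash
python3 - <<'E'
from h import *
C=cal("top"); f=lambda u,v:((u+.5)/5-.5+195,(v+.5)/5-.5+165)
cs=np.array([ray(C,f(*p),.045)[:2] for p in [(85,157),(437,62),(545,415),(190,517)]])
print(cs.round(4).tolist(),[np.linalg.norm(cs[i]-cs[i-1]).round(4) for i in range(4)])
ctr=cs.mean(0); 
# +x base = away from knob side: corners 0,1 are far(+x)
ex=(cs[0]+cs[1]-cs[2]-cs[3]); ey=(cs[0]+cs[3]-cs[1]-cs[2])
print("ctr",ctr,"yaw",np.arctan2(ex[1],ex[0]),np.arctan2(-ey[0],ey[1]))
yaw=(np.arctan2(ex[1],ex[0])+np.arctan2(-ey[0],ey[1]))/2
dc=ray(C,f(311,281),.07); print("hub",dc)
Rb=np.array([[np.cos(yaw),-np.sin(yaw)],[np.sin(yaw),np.cos(yaw)]])
for n,p,z in [("knob",(374,480),.116),("red",(323,460),.076),("blue",(394,441),.076),("tail",(264,122),.055),("ball",(604,306),.113)]:
    w=ray(C,f(*p),z)[:2]; b=Rb.T@(w-ctr); print(n,w.round(4),b.round(4),np.hypot(*b).round(4),np.arctan2(b[1],b[0]).round(3))
for n,p in [("dish",(200,245)),("vial",(278,160)),("eyep",(180,208))]: print(n,ray(C,p,.04))
E
```

```text
[[0.6273, 0.1693], [0.6717, -0.0083], [0.4927, -0.0574], [0.4466, 0.1185]] [np.float64(0.1877), np.float64(0.183), np.float64(0.1856), np.float64(0.1818)]
ctr [0.55953336 0.05552228] yaw 0.27105593127464783 0.2506596957450334
hub [0.55885823 0.05602103 0.07      ]
knob [0.4589 0.0263] [-0.1047 -0.0023] 0.1048 -3.12
red [0.4712 0.0514] [-0.0864  0.0189] 0.0885 2.927
blue [0.4795 0.0171] [-0.0872 -0.0165] 0.0888 -2.955
tail [0.6411 0.0787] [0.0848 0.0014] 0.0848 0.016
ball [ 0.5384 -0.0838] [-0.0564 -0.1291] 0.1409 -1.982
dish [0.5053997  0.19924658 0.04      ]
vial [0.71694043 0.00080733 0.04      ]
eyep [0.59944376 0.24927627 0.04      ]
```

```bash
python3 - <<'E'
from h import *
a=cv2.imread("pics/scene0.png")[0:190,360:560]; b=cv2.imread("pics/top0.png")[250:420,0:200]
a=cv2.resize(a,(400,380),interpolation=cv2.INTER_CUBIC);b=cv2.resize(b,(400,340),interpolation=cv2.INTER_CUBIC)
b=cv2.copyMakeBorder(b,0,40,0,0,cv2.BORDER_CONSTANT)
c=np.hstack([a,b]); c=cv2.convertScaleAbs(c,alpha=1.7,beta=25)
cv2.imwrite("pics/mic.png",c)
C=cal("scene");print(proj(C,[[.184,.545,.196],[.184,.545,.27],[.184,.545,.0]]))
E
```

```text
[[442.45324807  83.46378392]
 [447.84804975  59.66998552]
 [429.31277915 139.48794184]]
```

View pics/mic.png

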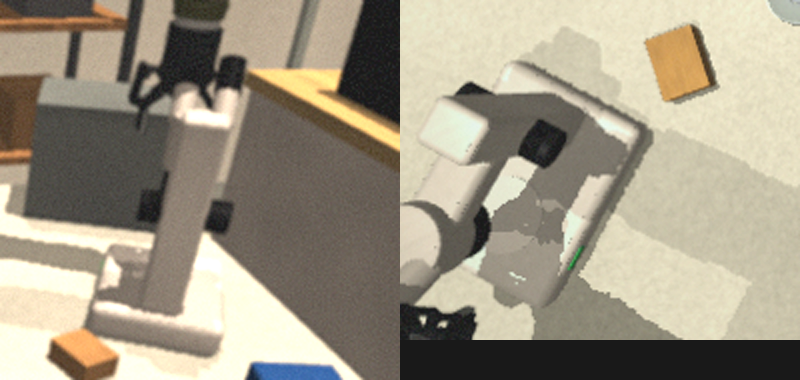

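```bash
python3 - <<'E'
from h import *
cv2.imwrite("pics/w0.png",rgb("wrist"))
C=cal("wrist");print(C[2],C[3].round(2).tolist(),proj(C,[monitor.get_state()["tcp_pos"]]))
E
```

```text
[0.11360593 0.56791879 0.37271074] [[0.32, 0.91, 0.27], [0.95, -0.3, -0.09], [-0.0, 0.29, -0.96]] [[279.48233696 240.55418633]]
```

View pics/w0.png

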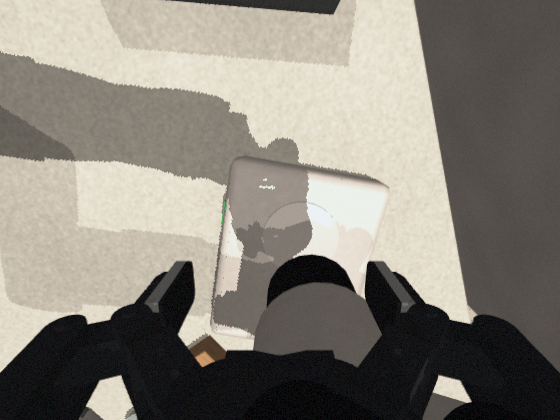

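The wrist view shows the microscope's ocular (310,290) standing between the open fingers (180,270) and (375,270). I'll go straight up before moving across.

carry_out:
  plan:
    - [[0,0,0,0,0,40,85],[0,0,0,0,0,80,85],[0,0,0,0,0,120,85],[0,0,0,0,0,160,85],[0,0,0,0,0,190,85],[0,0,0,0,0,200,85],[0,0,0,0,0,200,85]]

```text
clock: 0.85
tcp_pos: [0.1839, 0.5456, 0.3981]
orientation: [0.001, 0.162, 0.987, 0.002]
wrist_force: [0.9, -0.0, -0.5]
finger_gap: 0.0853
grip_force: 0.0
```

carry_out:
  plan:
    - [[0,0,0.05,23,-43,0,32],[0,0,0.1,46,-86,0,32],[0,0,0.15,69,-130,0,32],[0,0,0.2,92,-173,0,32],[0,0,0.25,115,-216,0,32],[0,0,0.3,137,-259,0,32],[0,0,0.35,160,-302,0,32],[0,0,0.4,183,-345,-20,32],[0,0,0.45,206,-388,-50,32],[0,0,0.5,229,-431,-80,32],[0,0,0.55,252,-475,-110,32],[0,0,0.585,266,-503,-140,32],[0,0,0.585,274,-518,-175,32],[0,0,0.585,274,-518,-196,32],[0,0,0.585,274,-518,-196,32],[0,0,0.585,274,-518,-196,32]]

```text
clock: 2.45
tcp_pos: [0.4564, 0.0272, 0.1999]
orientation: [-0.001, -0.13, 0.992, 0.0]
wrist_force: [0.5, 0.8, 0.5]
finger_gap: 0.0323
grip_force: 0.0
```

```bash
python3 - <<'E'
from h import *
s=monitor.get_state();print(s["tcp_pos"],s["wrist_force"],s["joint_pos"])
cv2.imwrite("pics/w1.png",rgb("wrist"))
C=cal("wrist");print(C[0],C[2],proj(C,[s["tcp_pos"],[.4589,.0263,.116],[.5592,.0558,.05]]))
E
```

```text
[0.45637883 0.02719833 0.19991417] [0.54637695 0.76101996 0.482233  ] [-1.16567257e-01  8.64576481e-02 -2.29145191e-01  1.25768818e+00
  2.75118943e-04 -3.76578400e-01]
[[291.44755319   0.         279.41206507]
 [  0.         291.44755319 211.05189352]
 [  0.           0.           1.        ]] [0.386176   0.00818335 0.3780981 ] [[279.53397751 238.47695996]
 [277.82311974 206.60764802]
 [280.19534393 272.19648425]]
```

View pics/w1.png

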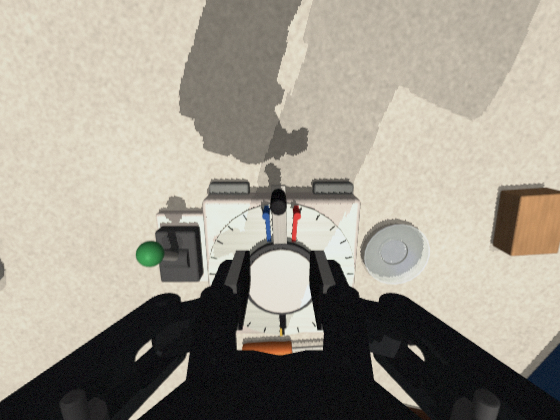

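The wrist view shows the knob (279,200) centred between the fingers, the blue and red pins at (267,212) and (296,212), and the tail and needle at (283,325). I'll descend around the knob.

carry_out:
  plan:
    - [[0,0,0,0,0,-30,32],[0,0,0,0,0,-55,32],[0,0,0,0,0,-75,32],[0,0,0,0,0,-90,32],[0,0,0,0,0,-100,32],[0,0,0,0,0,-106,26],[0,0,0,0,0,-106,26],[0,0,0,0,0,-106,26],[0,0,0,0,0,-106,26]]

```text
clock: 3.4
tcp_pos: [0.4583, 0.0269, 0.0953]
orientation: [0.001, -0.13, 0.992, -0.0]
wrist_force: [0.5, 0.1, -0.4]
finger_gap: 0.0258
grip_force: 0.0
```

```bash
cat > st.py <<'E'
from h import *
c=np.array([.559,.0558]);yaw=.26
s=monitor.get_state();p=s["tcp_pos"];d=p[:2]-c
a=np.arctan2(-d[1],-d[0])-yaw
M=R.from_quat(s["orientation"],scalar_first=True).as_matrix()
t=np.array([np.sin(a+yaw),-np.cos(a+yaw)])  # direction of +swing motion at knob
print("t",s["clock"],p.round(4),"r",np.hypot(*d).round(4),"ang",a.round(4),"yawtool",np.arctan2(-M[0,1],M[1,1]).round(4),"F",s["wrist_force"].round(2),"Ftan",(s["wrist_force"][:2]@t).round(2),"gap",round(s["finger_gap"],4),s["grip_force"])
E
python3 st.py
```

```text
t 3.4 [0.4583 0.0269 0.0953] r 0.1048 ang 0.0189 yawtool 0.2603 F [ 0.49  0.08 -0.36] Ftan 0.05 gap 0.0258 0.0
```

carry_out:
  plan:
    - [[0,0,0,0,0,-4,26],[0,0,0,0,0,-7,26],[0,0,-0.02,-0.5,2,-7,26],[0,0,-0.038,-1,4,-7,26],[0,0,-0.057,-1.5,6,-7,26],[0,0,-0.076,-1.9,8,-7,26],[0,0,-0.095,-2.3,10,-7,26],[0,0,-0.114,-2.7,12,-7,26],[0,0,-0.133,-3,14,-7,26],[0,0,-0.15,-3.2,15.5,-7,26],[0,0,-0.162,-3.4,16.7,-7,26],[0,0,-0.162,-3.4,16.7,-7,26],[0,0,-0.162,-3.4,16.7,-7,26]]

```text
clock: 4.7
tcp_pos: [0.4541, 0.0437, 0.0874]
orientation: [0.0, -0.049, 0.999, 0.0]
wrist_force: [-0.3, 0.2, 0.3]
finger_gap: 0.0264
grip_force: 0.0
```

```bash
python3 st.py
```

```text
t 4.7 [0.4541 0.0437 0.0874] r 0.1056 ang -0.1449 yawtool 0.0983 F [-0.27  0.16  0.32] Ftan -0.19 gap 0.0264 0.0
```

carry_out:
  plan:
    - [[0,0,-0.01,-0.1,1,0,26],[0,0,-0.019,-0.2,2,0,26],[0,0,-0.019,-0.2,2,0,26],[0,0,-0.019,-0.2,2,0,26]]

```text
clock: 5.1
tcp_pos: [0.4539, 0.0457, 0.0874]
orientation: [0.0, -0.04, 0.999, 0.0]
wrist_force: [0.8, -0.5, 0.2]
finger_gap: 0.0262
grip_force: 0.0
```

carry_out:
  plan:
    - [[0,0,-0.01,-0.1,1,0,26],[0,0,-0.019,-0.2,2,0,26],[0,0,-0.019,-0.2,2,0,26],[0,0,-0.019,-0.2,2,0,26]]

```text
clock: 5.5
tcp_pos: [0.4537, 0.0477, 0.0874]
orientation: [-0.0, -0.03, 1.0, 0.0]
wrist_force: [0.8, 0.5, 0.2]
finger_gap: 0.026
grip_force: 0.0
```

carry_out:
  plan:
    - [[0,0,-0.01,-0.1,1,0,26],[0,0,-0.019,-0.1,2,0,26],[0,0,-0.019,-0.1,2,0,26],[0,0,-0.019,-0.1,2,0,26]]

```text
clock: 5.9
tcp_pos: [0.4536, 0.0497, 0.0874]
orientation: [0.0, -0.021, 1.0, 0.0]
wrist_force: [1.2, -0.3, 0.0]
finger_gap: 0.026
grip_force: 0.0
```

carry_out:
  plan:
    - [[0,0,-0.01,-0.1,1,0,26],[0,0,-0.019,-0.1,2,0,26],[0,0,-0.019,-0.1,2,0,26],[0,0,-0.019,-0.1,2,0,26]]

```text
clock: 6.3
tcp_pos: [0.4535, 0.0517, 0.0874]
orientation: [0.0, -0.011, 1.0, 0.0]
wrist_force: [-0.0, 0.2, -0.2]
finger_gap: 0.0255
grip_force: 0.0
```

carry_out:
  plan:
    - [[0,0,-0.01,0,1,0,26],[0,0,-0.019,0,2,0,26],[0,0,-0.019,0,2,0,26],[0,0,-0.019,0,2,0,26]]

```text
clock: 6.7
tcp_pos: [0.4535, 0.0537, 0.0874]
orientation: [0.0, -0.002, 1.0, 0.0]
wrist_force: [-0.0, -0.0, 0.4]
finger_gap: 0.0262
grip_force: 0.0
```

carry_out:
  plan:
    - [[0,0,-0.01,0,1,0,26],[0,0,-0.019,0,2,0,26],[0,0,-0.019,0,2,0,26],[0,0,-0.019,0,2,0,26]]

```text
clock: 7.1
tcp_pos: [0.4535, 0.0557, 0.0874]
orientation: [-0.0, 0.008, 1.0, 0.0]
wrist_force: [0.7, -0.4, 0.6]
finger_gap: 0.0262
grip_force: 0.0
```

```bash
python3 - <<'E'
from h import *
x0,y0,s=195,165,5
im=rgb("top"); w=rgb("wrist")
c=cv2.resize(im[y0+55:y0+115,x0:x0+145],(435,180),interpolation=cv2.INTER_CUBIC)
w=cv2.resize(w[150:360,150:410],(435,350),interpolation=cv2.INTER_CUBIC)
cv2.imwrite("pics/chk.png",np.vstack([c,w]))
E
```

```text
(no output)
```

View pics/chk.png

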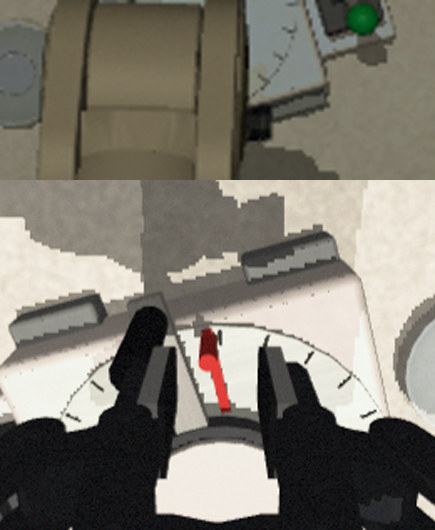

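```bash
python3 st.py; python3 - <<'E'
from h import *
C=cal("wrist");f=lambda P:(((proj(C,P)-[150,150])*[1.673,1.667])+[0,180]).round(0).tolist()
c=np.array([.559,.0558])
def pt(a,r,z): th=a+.26; return [c[0]-r*np.cos(th),c[1]-r*np.sin(th),z]
for a in (0.02,-.1,-.2): print(a,f([pt(a,.105,.065),pt(a,.105,.116),pt(a,.05,.065)]))
print("red",[(a,f([pt(a,.086,.05),pt(a,.086,.076)])) for a in (-.2,-.26,-.3)])
p=monitor.get_state()["tcp_pos"]; print(f([p,p+[0,.013,0],p+[0,-.013,0],p+[0,-.013,.02]]))
E
```

```text
t 7.2 [0.4536 0.0557 0.0875] r 0.1054 ang -0.2588 yawtool -0.0158 F [ 0.25 -0.83  0.55] Ftan 0.83 gap 0.0262 0.0
0.02 [[151.0, 322.0], [131.0, 377.0], [189.0, 426.0]]
-0.1 [[179.0, 316.0], [167.0, 369.0], [201.0, 424.0]]
-0.2 [[202.0, 313.0], [198.0, 366.0], [212.0, 422.0]]
red [(-0.2, [[207.0, 339.0], [205.0, 364.0]]), (-0.26, [[217.0, 339.0], [217.0, 363.0]]), (-0.3, [[225.0, 339.0], [226.0, 363.0]])]
[[217.0, 331.0], [250.0, 331.0], [183.0, 332.0], [180.0, 354.0]]
```

```bash
python3 - <<'E'
from h import *
S=cal("scene");s=rgb("scene");w=rgb("wrist");p=monitor.get_state()["tcp_pos"]
q=proj(S,[p,p+[0,0,.03],[.4575,.0265,.116],[.4575,.0265,.065]]);print(q)
print(proj(cal("wrist"),[p]))
x0,y0=240,120
a=cv2.resize(s[y0:y0+120,x0:x0+100],(500,600),interpolation=cv2.INTER_CUBIC)
for (u,v),c in zip(q,[(0,0,255),(0,255,255),(0,255,0),(255,0,0)]):
    cv2.circle(a,(int((u-x0+.5)*5),int((v-y0+.5)*5)),4,c,1)
b=cv2.resize(w[190:340,205:280],(300,600),interpolation=cv2.INTER_CUBIC)
b=cv2.convertScaleAbs(b,alpha=2.2,beta=20)
cv2.imwrite("pics/chk2.png",np.hstack([a,b]))
E
```

```text
[[299.23878244 171.5438062 ]
 [299.4235495  161.479253  ]
 [288.073869   163.65865431]
 [288.11565721 180.56668182]]
[[279.46338849 240.60513932]]
```

View pics/chk2.png

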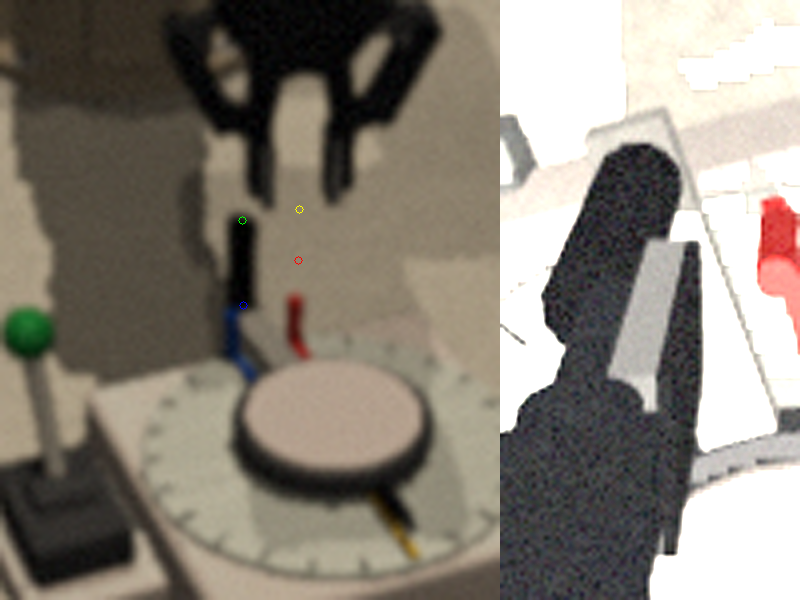

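The view shows the fingertips at row 203, about 33 mm above the reported TCP, so they passed over the knob without touching it. I'll go back and descend 33 mm lower.

carry_out:
  plan:
    - [[0,0,0,0,0,8,32],[0,0,0.07,1,-7,8,32],[0,0,0.14,2,-14,8,32],[0,0,0.21,3,-21,8,32],[0,0,0.276,4,-28.7,8,32],[0,0,0.276,4,-28.7,8,32],[0,0,0.276,4,-28.7,0,32],[0,0,0.276,4,-28.7,-8,32],[0,0,0.276,4,-28.7,-16,32],[0,0,0.276,4,-28.7,-22,32],[0,0,0.276,4,-28.7,-27,32],[0,0,0.276,4,-28.7,-30,32],[0,0,0.276,4,-28.7,-32,32],[0,0,0.276,4,-28.7,-32,26],[0,0,0.276,4,-28.7,-32,26],[0,0,0.276,4,-28.7,-32,26],[0,0,0.276,4,-28.7,-32,26]]

```text
clock: 9.0
tcp_pos: [0.4578, 0.0269, 0.0557]
orientation: [0.0, -0.13, 0.992, -0.0]
wrist_force: [-0.7, -0.1, 0.1]
finger_gap: 0.0261
grip_force: 0.0
```

```bash
python3 st.py; python3 - <<'E'
from h import *
S=cal("scene");s=rgb("scene");w=rgb("wrist")
x0,y0=240,120
a=cv2.resize(s[y0:y0+120,x0:x0+100],(500,600),interpolation=cv2.INTER_CUBIC)
b=cv2.resize(w[190:340,205:355],(300,300),interpolation=cv2.INTER_CUBIC)
cv2.imwrite("pics/chk3.png",np.hstack([a,np.vstack([b,b*0])]))
E
```

```text
t 9.0 [0.4578 0.0269 0.0557] r 0.1053 ang 0.0177 yawtool 0.2602 F [-0.72 -0.08  0.06] Ftan -0.12 gap 0.0261 0.0
```

View pics/chk3.png

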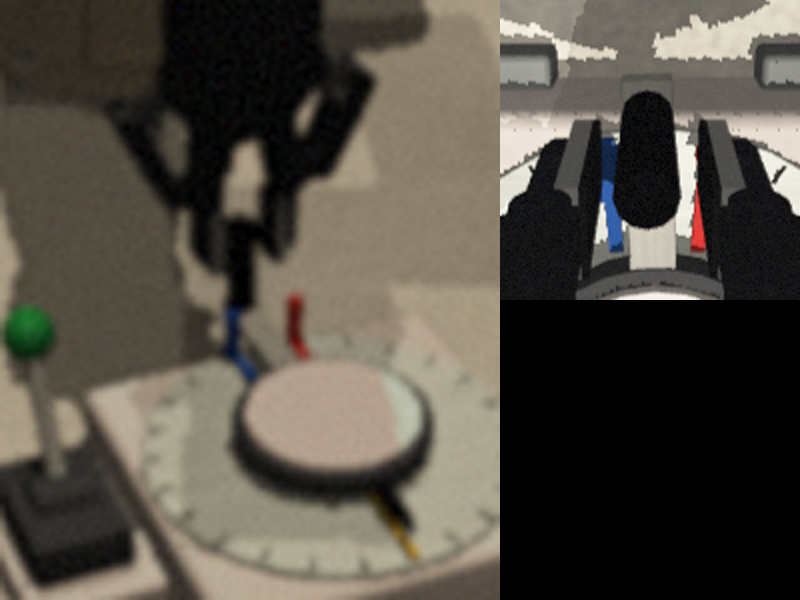

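The knob is now caged between the pads, with the tips about halfway up it. Pushing towards red.

carry_out:
  plan:
    - [[0,0,-0.02,-0.5,2,0,26],[0,0,-0.038,-1,4,0,26],[0,0,-0.057,-1.5,6,0,26],[0,0,-0.076,-1.9,8,0,26],[0,0,-0.095,-2.3,10,0,26],[0,0,-0.114,-2.7,12,0,26],[0,0,-0.133,-3,14,0,26],[0,0,-0.15,-3.2,15.5,0,26],[0,0,-0.162,-3.4,16.7,0,26],[0,0,-0.162,-3.4,16.7,0,26],[0,0,-0.162,-3.4,16.7,0,26],[0,0,-0.162,-3.4,16.7,0,26]]

```text
clock: 10.3
tcp_pos: [0.454, 0.0438, 0.0554]
orientation: [-0.0, -0.049, 0.999, 0.0]
wrist_force: [0.5, -0.1, -0.7]
finger_gap: 0.0264
grip_force: 0.0
```

```bash
cat >> st.py <<'E'
w=rgb("wrist"); hsv=cv2.cvtColor(w,cv2.COLOR_BGR2HSV); C=cal("wrist")
for n,m in (("red",((hsv[...,0]<8)|(hsv[...,0]>172))&(hsv[...,1]>170)&(hsv[...,2]>90)),("blue",(hsv[...,0]>100)&(hsv[...,0]<125)&(hsv[...,1]>150)&(hsv[...,2]>60))):
    m=m.copy(); m[:150]=0; m[310:]=0; m[:,:170]=0; m[:,390:]=0
    ys,xs=np.nonzero(m)
    if len(xs)<8: print(n,len(xs)); continue
    k=ys<=ys.min()+5  # pin bottom/outer end
    q=ray(C,(xs[k].mean(),ys[k].mean()),.055)[:2]-c
    print(n,len(xs),"r",np.hypot(*q).round(4),"ang",(np.arctan2(-q[1],-q[0])-yaw).round(3))
E
python3 st.py
```

```text
t 10.3 [0.454  0.0438 0.0554] r 0.1056 ang -0.1459 yawtool 0.0983 F [ 0.46 -0.11 -0.66] Ftan 0.16 gap 0.0264 0.0
red 413 r 0.0917 ang -0.23
blue 20 r 0.0598 ang 0.178
```

carry_out:
  plan:
    - [[0,0,-0.01,-0.1,1,0,26],[0,0,-0.019,-0.2,2,0,26],[0,0,-0.019,-0.2,2,0,26],[0,0,-0.019,-0.2,2,0,26]]

```text
clock: 10.75
tcp_pos: [0.4539, 0.0457, 0.0554]
orientation: [-0.0, -0.04, 0.999, 0.0]
wrist_force: [0.0, -0.5, -1.1]
finger_gap: 0.026
grip_force: 0.3
```

```bash
python3 st.py
```

```text
t 10.75 [0.4539 0.0457 0.0554] r 0.1056 ang -0.1641 yawtool 0.0792 F [ 0.01 -0.55 -1.06] Ftan 0.54 gap 0.026 0.3488553408533335
red 420 r 0.0917 ang -0.247
blue 20 r 0.0601 ang 0.159
```

carry_out:
  plan:
    - [[0,0,-0.01,-0.1,1,0,26],[0,0,-0.019,-0.2,2,0,26],[0,0,-0.019,-0.2,2,0,26],[0,0,-0.019,-0.2,2,0,26]]

```text
clock: 11.2
tcp_pos: [0.4537, 0.0478, 0.0554]
orientation: [-0.0, -0.03, 1.0, 0.0]
wrist_force: [0.5, -0.1, -0.8]
finger_gap: 0.0265
grip_force: 0.2
```

carry_out:
  plan:
    - [[0,0,-0.01,-0.1,1,0,26],[0,0,-0.019,-0.1,2,0,26],[0,0,-0.019,-0.1,2,0,26],[0,0,-0.019,-0.1,2,0,26]]

```text
clock: 11.6
tcp_pos: [0.4535, 0.0498, 0.0554]
orientation: [-0.0, -0.021, 1.0, 0.0]
wrist_force: [0.1, -0.7, -0.5]
finger_gap: 0.0257
grip_force: 0.2
```

carry_out:
  plan:
    - [[0,0,-0.01,-0.1,1,0,26],[0,0,-0.019,-0.1,2,0,26],[0,0,-0.019,-0.1,2,0,26],[0,0,-0.019,-0.1,2,0,26]]

```text
clock: 12.0
tcp_pos: [0.4535, 0.0518, 0.0554]
orientation: [-0.0, -0.011, 1.0, 0.0]
wrist_force: [-0.5, -1.0, -0.5]
finger_gap: 0.0259
grip_force: 0.2
```

carry_out:
  plan:
    - [[0,0,-0.01,0,1,0,26],[0,0,-0.019,0,2,0,26],[0,0,-0.019,0,2,0,26],[0,0,-0.019,0,2,0,26]]

```text
clock: 12.4
tcp_pos: [0.4535, 0.0538, 0.0554]
orientation: [0.0, -0.002, 1.0, 0.0]
wrist_force: [-0.1, -0.9, 0.1]
finger_gap: 0.0261
grip_force: 0.3
```

carry_out:
  plan:
    - [[0,0,-0.01,0,1,0,26],[0,0,-0.019,0,2,0,26],[0,0,-0.019,0,2,0,26],[0,0,-0.019,0,2,0,26]]

```text
clock: 12.8
tcp_pos: [0.4535, 0.0558, 0.0554]
orientation: [0.0, 0.008, 1.0, 0.0]
wrist_force: [0.3, 0.1, -0.6]
finger_gap: 0.0257
grip_force: 0.2
```

carry_out:
  plan:
    - [[0,0,-0.01,0,1,0,26],[0,0,-0.019,0.1,2,0,26],[0,0,-0.019,0.1,2,0,26],[0,0,-0.019,0.1,2,0,26]]

```text
clock: 13.2
tcp_pos: [0.4536, 0.0578, 0.0554]
orientation: [0.0, 0.017, 1.0, 0.0]
wrist_force: [-0.9, -0.3, -0.4]
finger_gap: 0.0263
grip_force: 0.2
```

carry_out:
  plan:
    - [[0,0,-0.01,0,1,0,26],[0,0,-0.019,0.1,2,0,26],[0,0,-0.019,0.1,2,0,26],[0,0,-0.019,0.1,2,0,26]]

```text
clock: 13.6
tcp_pos: [0.4537, 0.0598, 0.0554]
orientation: [0.0, 0.027, 1.0, 0.0]
wrist_force: [0.3, -1.1, -0.0]
finger_gap: 0.026
grip_force: 0.2
```

carry_out:
  plan:
    - [[0,0,-0.01,0.1,1,0,26],[0,0,-0.019,0.1,2,0,26],[0,0,-0.019,0.1,2,0,26],[0,0,-0.019,0.1,2,0,26]]

```text
clock: 14.0
tcp_pos: [0.4539, 0.061, 0.0554]
orientation: [0.0, 0.037, 0.999, -0.001]
wrist_force: [-0.8, -5.1, -0.5]
finger_gap: 0.0262
grip_force: 2.6
```

```bash
python3 st.py
```

```text
t 14.0 [0.4539 0.061  0.0554] r 0.1052 ang -0.3098 yawtool -0.0732 F [-0.84 -5.08 -0.48] Ftan 5.12 gap 0.0262 2.556110769510269
red 425 r 0.0915 ang -0.391
blue 25 r 0.0608 ang 0.012
```

Resistance felt at about 5 N. Holding it there.

carry_out:
  plan:
    - [[0,0,0,0,0,0,26],[0,0,0,0,0,0,26],[0,0,0,0,0,0,26],[0,0,0,0,0,0,26],[0,0,0,0,0,0,26],[0,0,0,0,0,0,26],[0,0,0,0,0,0,26]]

```text
clock: 14.75
tcp_pos: [0.4539, 0.061, 0.0554]
orientation: [0.0, 0.037, 0.999, -0.001]
wrist_force: [-0.2, -5.7, -0.9]
finger_gap: 0.026
grip_force: 2.5
```

```bash
python3 st.py
```

```text
t 14.75 [0.4539 0.061  0.0554] r 0.1052 ang -0.3097 yawtool -0.0733 F [-0.16 -5.65 -0.86] Ftan 5.65 gap 0.026 2.5063613802194595
red 420 r 0.0914 ang -0.392
blue 23 r 0.0606 ang 0.013
```

carry_out:
  plan:
    - [[0,0,0.017,-0.1,-1.8,0,26],[0,0,0.037,-0.2,-3.9,0,26],[0,0,0.057,-0.2,-6,0,26],[0,0,0.077,-0.2,-8.1,0,26],[0,0,0.097,-0.1,-10.2,0,26],[0,0,0.117,0,-12.3,0,26],[0,0,0.137,0.2,-14.4,0,26],[0,0,0.157,0.3,-16.5,0,26],[0,0,0.197,0.8,-20.7,0,26],[0,0,0.237,1.5,-24.9,0,26],[0,0,0.277,2.3,-29,0,26],[0,0,0.317,3.3,-33.1,0,26],[0,0,0.357,4.5,-37.2,0,26],[0,0,0.397,5.8,-41.2,0,26],[0,0,0.417,6.5,-43.2,0,26],[0,0,0.437,7.3,-45.1,0,26],[0,0,0.457,8.1,-47.1,0,26],[0,0,0.457,8.1,-47.1,0,26],[0,0,0.457,8.1,-47.1,0,26]]

```text
clock: 16.7
tcp_pos: [0.4618, 0.0145, 0.0554]
orientation: [-0.0, -0.191, 0.982, -0.0]
wrist_force: [-0.2, 0.1, -0.4]
finger_gap: 0.026
grip_force: 0.0
```

```bash
python3 st.py
```

```text
t 16.7 [0.4618 0.0145 0.0554] r 0.1057 ang 0.1417 yawtool 0.3839 F [-0.23  0.05 -0.42] Ftan -0.14 gap 0.026 0.0
red 161 r 0.091 ang -0.367
blue 427 r 0.0911 ang 0.224
```

carry_out:
  plan:
    - [[0,0,0.01,0.4,-0.9,0,26],[0,0,0.019,0.8,-1.8,0,26],[0,0,0.019,0.8,-1.8,0,26],[0,0,0.019,0.8,-1.8,0,26]]

```text
clock: 17.15
tcp_pos: [0.4626, 0.0127, 0.0554]
orientation: [-0.0, -0.2, 0.98, 0.0]
wrist_force: [-0.2, -0.2, -0.1]
finger_gap: 0.0263
grip_force: 0.2
```

carry_out:
  plan:
    - [[0,0,0.01,0.4,-0.9,0,26],[0,0,0.019,0.8,-1.8,0,26],[0,0,0.019,0.8,-1.8,0,26],[0,0,0.019,0.8,-1.8,0,26]]

```text
clock: 17.55
tcp_pos: [0.4636, 0.0109, 0.0554]
orientation: [0.0, -0.209, 0.978, -0.0]
wrist_force: [-0.5, 0.8, -0.7]
finger_gap: 0.0259
grip_force: 0.1
```

carry_out:
  plan:
    - [[0,0,0.01,0.4,-0.9,0,26],[0,0,0.019,0.8,-1.8,0,26],[0,0,0.019,0.8,-1.8,0,26],[0,0,0.019,0.8,-1.8,0,26]]

```text
clock: 17.95
tcp_pos: [0.4642, 0.0098, 0.0554]
orientation: [0.0, -0.219, 0.976, 0.001]
wrist_force: [-0.0, 4.3, 0.3]
finger_gap: 0.0261
grip_force: 2.3
```

carry_out:
  plan:
    - [[0,0,0,0,0,0,26],[0,0,0,0,0,0,26],[0,0,0,0,0,0,26],[0,0,0,0,0,0,26],[0,0,0,0,0,0,26],[0,0,0,0,0,0,26],[0,0,0,0,0,0,26]]

```text
clock: 18.65
tcp_pos: [0.4642, 0.0097, 0.0554]
orientation: [0.0, -0.219, 0.976, 0.001]
wrist_force: [-0.5, 6.0, 0.7]
finger_gap: 0.0259
grip_force: 2.4
```

```bash
python3 st.py
```

```text
t 18.65 [0.4642 0.0097 0.0554] r 0.1054 ang 0.1928 yawtool 0.4415 F [-0.49  5.97  0.67] Ftan -5.58 gap 0.0259 2.4215103685855865
red 180 r 0.0909 ang -0.365
blue 454 r 0.0911 ang 0.271
```

Free-play ends, by TCP angle: −0.310 and +0.193, so the middle is −0.0585. I'll go there and close to centre the knob.

carry_out:
  plan:
    - [[0,0,-0.02,-0.8,2.1,0,26],[0,0,-0.04,-1.6,4.3,0,26],[0,0,-0.06,-2.4,6.4,0,26],[0,0,-0.08,-3.2,8.5,0,26],[0,0,-0.1,-3.9,10.7,0,26],[0,0,-0.12,-4.6,12.8,0,26],[0,0,-0.14,-5.3,14.9,0,26],[0,0,-0.16,-5.9,17.1,0,26],[0,0,-0.18,-6.6,19.2,0,26],[0,0,-0.2,-7.2,21.3,0,26],[0,0,-0.22,-7.8,23.5,0,26],[0,0,-0.23,-8.1,24.5,0,26],[0,0,-0.24,-8.4,25.6,0,26],[0,0,-0.24,-8.4,25.6,0,26],[0,0,-0.24,-8.4,25.6,0,26]]

```text
clock: 20.2
tcp_pos: [0.4559, 0.0348, 0.0554]
orientation: [-0.0, -0.1, 0.995, 0.0]
wrist_force: [0.7, 0.3, -0.5]
finger_gap: 0.0255
grip_force: 0.0
```

```bash
python3 st.py
```

```text
t 20.2 [0.4559 0.0348 0.0554] r 0.1052 ang -0.0596 yawtool 0.2013 F [ 0.72  0.34 -0.46] Ftan -0.19 gap 0.0255 0.0
red 0
blue 0
```

carry_out:
  squeeze: 20
  plan:
    - [[0,0,0.001,0,-0.1,0,23],[0,0,0.001,0,-0.1,0,21],[0,0,0.001,0,-0.1,0,19],[0,0,0.001,0,-0.1,0,17.5],[0,0,0.001,0,-0.1,0,16.5],[0,0,0.001,0,-0.1,0,15.8],[0,0,0.001,0,-0.1,0,15.5],[0,0,0.001,0,-0.1,0,15.5],[0,0,0.001,0,-0.1,0,15.5]]

```text
clock: 21.15
tcp_pos: [0.4559, 0.0347, 0.0554]
orientation: [0.0, -0.101, 0.995, 0.0]
wrist_force: [-0.2, -0.5, 0.7]
finger_gap: 0.0152
grip_force: 7.1
```

```bash
python3 st.py
```

```text
t 21.15 [0.4559 0.0347 0.0554] r 0.1052 ang -0.0576 yawtool 0.2022 F [-0.2  -0.5   0.74] Ftan 0.45 gap 0.0152 7.148495614528656
red 25 r 0.0923 ang -0.394
blue 23 r 0.0916 ang 0.28
```

carry_out:
  plan:
    - [[0,0,0,0,0,0,17],[0,0,0,0,0,0,19],[0,0,0,0,0,0,23],[0,0,0,0,0,0,28],[0,0,0,0,0,0,32],[0,0,0,0,0,0,32],[0,0,0,0,0,0,32],[0,0,0,0,0,15,32],[0,0,0,0,0,40,32],[0,0,0,0,0,80,32],[0,0,0,-30,0,110,32],[0,0,0,-60,0,130,32],[0,0,0,-60,0,130,32],[0,0,0,-60,0,130,32],[0,0,0,-60,0,130,32]]

```text
clock: 22.7
tcp_pos: [0.3963, 0.0346, 0.1849]
orientation: [-0.0, -0.101, 0.995, 0.0]
wrist_force: [0.7, -0.6, -0.2]
finger_gap: 0.032
grip_force: 0.0
```

```bash
python3 st.py; cat > tail.py <<'E'
from h import *
c=np.array([.559,.0558]);out=[]
for n in ("wrist","scene","top"):
    im=rgb(n);C=cal(n);hsv=cv2.cvtColor(im,cv2.COLOR_BGR2HSV)
    # polar unwrap about axis: for r in 60..90mm sample height for needle z .051, tail z .0615
    th=np.linspace(-.25,.15,401)
    def samp(z,r0,r1):
        rs=np.linspace(r0,r1,25); P=np.array([[c[0]+r*np.cos(.26+a),c[1]+r*np.sin(.26+a),z] for r in rs for a in th])
        q=proj(C,P).astype(np.float32).reshape(25,401,2)
        return cv2.remap(im.astype(np.float32),q[...,0],q[...,1],cv2.INTER_LINEAR)
    T=samp(.062,.064,.078).max(-1).mean(0); 
    Nn=samp(.051,.081,.087);Y=(Nn[...,1]-Nn[...,0]).mean(0)
    wt=np.clip(np.median(T)*.7-T,0,None); wy=np.clip(Y-np.median(Y)-15,0,None)
    print(n,"tail",(wt@th/max(wt.sum(),1)).round(4),wt.max().round(1),"needle",(wy@th/max(wy.sum(),1)).round(4),wy.max().round(1))
    cv2.imwrite(f"pics/t_{n}.png",im)
E
python3 tail.py
```

```text
t 22.7 [0.3963 0.0346 0.1849] r 0.1641 ang -0.1307 yawtool 0.2021 F [ 0.74 -0.56 -0.2 ] Ftan 0.65 gap 0.032 0.0
red 113 r 0.0928 ang -0.39
blue 37 r 0.0623 ang 0.299
wrist tail 0.0 0.0 needle 0.0 0.0
scene tail -0.085 63.3 needle -0.0366 20.2
top tail -0.0432 58.3 needle -0.0433 45.8
```

```bash
python3 - <<'E'
from h import *
a=cv2.imread("pics/t_top.png")[180:210,230:270]; b=cv2.imread("pics/t_scene.png")[200:240,300:340]
f=lambda x:cv2.resize(x,(400,400*x.shape[0]//x.shape[1]),interpolation=cv2.INTER_CUBIC)
A,B=f(a),f(b);A=cv2.copyMakeBorder(A,0,400-A.shape[0],0,0,cv2.BORDER_CONSTANT)
cv2.imwrite("pics/last.png",np.hstack([A,B]))
C=cal("top")
# fit: yellow and black pixel axes in top image relative to hub
c=np.array([.559,.0558]);
for a_ in (-.08,-.06,-.04): print(a_,*[((proj(C,[[c[0]+r*np.cos(.26+a_),c[1]+r*np.sin(.26+a_),z]])-[229.5,179.5])*10).round(0).tolist() for r,z in ((.06,.062),(.085,.062),(.085,.051))])
# blob green
for n in("top",):
    im=cv2.imread("pics/t_top.png");h=cv2.cvtColor(im,cv2.COLOR_BGR2HSV);m=(h[...,0]>45)&(h[...,0]<75)&(h[...,1]>150);m[:,:295]=0;m[:,335:]=0;ys,xs=np.nonzero(m[200:250]);print(xs.mean(),ys.mean()+200,len(xs))
E
```

```text
-0.08 [[228.0, 181.0]] [[208.0, 83.0]] [[211.0, 91.0]]
-0.06 [[223.0, 182.0]] [[202.0, 85.0]] [[204.0, 93.0]]
-0.04 [[218.0, 183.0]] [[195.0, 86.0]] [[197.0, 94.0]]
315.3411764705882 225.98823529411766 85
```

View pics/last.png

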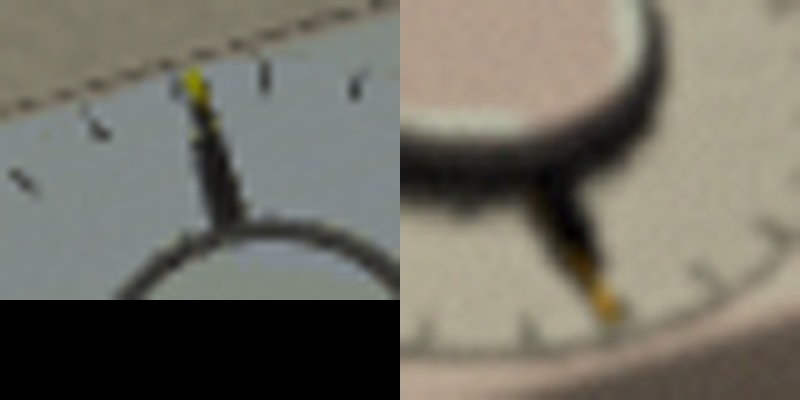

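The last view shows the black tail in line with the yellow needle in both cameras, and the numbers agree (−0.0432 and −0.0433 rad). Now the clamp: I'll close the fingers and go behind the ball.

carry_out:
  plan:
    - [[0,0,0.02,20,-26,0,0],[0,0,0.04,41,-52,0,0],[0,0,0.058,62,-77,0,0],[0,0,0.058,83,-103,0,0],[0,0,0.058,103,-129,0,0],[0,0,0.058,103,-129,0,0],[0,0,0.058,103,-129,-25,0],[0,0,0.058,103,-129,-55,0],[0,0,0.058,103,-129,-85,0],[0,0,0.058,103,-129,-105,0],[0,0,0.058,103,-129,-115,0],[0,0,0.058,103,-129,-120,0],[0,0,0.058,103,-129,-120,0],[0,0,0.058,103,-129,-120,0]]

```text
clock: 24.3
tcp_pos: [0.4997, -0.0945, 0.0663]
orientation: [0.001, -0.13, 0.992, -0.0]
wrist_force: [-0.1, -1.0, 0.0]
finger_gap: -0.0001
grip_force: 0.0
```

```bash
cat > b.py <<'E'
from h import *
s=monitor.get_state();print(s["clock"],s["tcp_pos"].round(4),s["wrist_force"].round(1),s["finger_gap"])
e=np.array([np.cos(.26),np.sin(.26)]);c=np.array([.559,.0558])
print("tcp bx",(s["tcp_pos"][:2]-c)@e,"by",(s["tcp_pos"][:2]-c)@[-e[1],e[0]])
for n in("top","wrist","scene"):
    im=rgb(n);h=cv2.cvtColor(im,cv2.COLOR_BGR2HSV);m=((h[...,0]>45)&(h[...,0]<75)&(h[...,1]>150)&(h[...,2]>40)).astype(np.uint8)
    k,l,st,ce=cv2.connectedComponentsWithStats(m)
    if k<2: print(n,"none");continue
    i=1+st[1:,4].argmax(); q=ray(cal(n),ce[i],.115)[:2]-c;print(n,st[i,4],"ball bx",(q@e).round(4),"by",(q@[-e[1],e[0]]).round(4))
E
python3 b.py
```

```text
24.3 [ 0.4997 -0.0945  0.0663] [-0.1 -1.   0. ] -5.140976113770711e-05
tcp bx -0.09595738516574669 by -0.12997763663276213
top 16 ball bx -0.2446 by 0.4648
wrist 4 ball bx -0.065 by -0.1299
scene 60 ball bx -0.0565 by -0.1305
```

carry_out:
  plan:
    - [[0,0,0,5.8,1.5,0,0],[0,0,0,11.6,3.1,0,0],[0,0,0,15.5,4.1,0,0],[0,0,0,19.3,5.1,0,0],[0,0,0,24.2,6.4,0,0],[0,0,0,29,7.7,0,0],[0,0,0,33.8,9,0,0],[0,0,0,38.6,10.3,0,0],[0,0,0,43.5,11.6,0,0],[0,0,0,48.3,12.9,0,0],[0,0,0,53.1,14.1,0,0],[0,0,0,58,15.4,0,0],[0,0,0,62.8,16.7,0,0],[0,0,0,67.6,18,0,0],[0,0,0,72.5,19.3,0,0],[0,0,0,72.5,19.3,0,0],[0,0,0,72.5,19.3,0,0]]

```text
clock: 26.15
tcp_pos: [0.5716, -0.0749, 0.0653]
orientation: [0.0, -0.13, 0.992, 0.0]
wrist_force: [0.5, -0.1, -0.0]
finger_gap: -0.0002
grip_force: 0.0
```

```bash
python3 b.py
```

```text
26.15 [ 0.5716 -0.0749  0.0653] [ 0.5 -0.1 -0. ] -0.0002315756248645968
tcp bx -0.021389527441910035 by -0.12960083697661212
top 16 ball bx -0.2443 by 0.4646
wrist 1 ball bx 0.0079 by -0.1308
scene 73 ball bx -0.0046 by -0.128
```

carry_out:
  plan:
    - [[0,0,0,3.9,1,0,0],[0,0,0,7.7,2.1,0,0],[0,0,0,10.6,2.8,0,0],[0,0,0,10.6,2.8,0,0],[0,0,0,10.6,2.8,0,0]]

```text
clock: 26.8
tcp_pos: [0.5824, -0.0722, 0.0655]
orientation: [0.0, -0.13, 0.992, 0.0]
wrist_force: [-0.4, -0.8, -0.3]
finger_gap: -0.0001
grip_force: 0.0
```

```bash
python3 b.py
```

```text
26.8 [ 0.5824 -0.0722  0.0655] [-0.4 -0.8 -0.3] -6.376196811824323e-05
tcp bx -0.010287417892045358 by -0.1296985286958667
top 17 ball bx -0.2444 by 0.4648
wrist 1 ball bx 0.0286 by -0.1315
scene 74 ball bx 0.0117 by -0.1293
```

carry_out:
  plan:
    - [[0,0,0,1.9,0.5,0,0],[0,0,0,3.9,1,0,0],[0,0,0,3.9,1,0,0],[0,0,0,3.9,1,0,0]]

```text
clock: 27.35
tcp_pos: [0.586, -0.0712, 0.0653]
orientation: [-0.0, -0.13, 0.992, 0.0]
wrist_force: [-0.3, 0.1, -0.3]
finger_gap: -0.0
grip_force: 0.2
```

```bash
python3 b.py
```

```text
27.35 [ 0.586  -0.0712  0.0653] [-0.3  0.1 -0.3] -3.8238468382557597e-07
tcp bx -0.006577584194722295 by -0.1296275744214468
top 16 ball bx -0.2447 by 0.4647
wrist 1 ball bx 0.0298 by -0.1293
scene 73 ball bx 0.0176 by -0.1295
```

carry_out:
  plan:
    - [[0,0,0,1.5,0.4,0,0],[0,0,0,2.9,0.8,0,0],[0,0,0,2.9,0.8,0,0],[0,0,0,2.9,0.8,0,0]]

```text
clock: 27.9
tcp_pos: [0.587, -0.0709, 0.0652]
orientation: [-0.002, -0.129, 0.992, -0.0]
wrist_force: [-5.9, -1.7, 2.2]
finger_gap: 0.0002
grip_force: 3.1
```

```bash
python3 b.py
```

```text
27.9 [ 0.587  -0.0709  0.0652] [-5.9 -1.7  2.2] 0.0001755583145496306
tcp bx -0.0054991858259975344 by -0.12960607237930785
top 17 ball bx -0.2448 by 0.4649
wrist 1 ball bx 0.0295 by -0.1277
scene 77 ball bx 0.0195 by -0.1302
```

The lever is at its stop (6 N). Backing off and clearing.

carry_out:
  plan:
    - [[0,0,0,-3,-0.8,0,0],[0,0,0,-10,-2.6,0,0],[0,0,0,-20,-5.1,0,0],[0,0,0,-30,-8,0,0],[0,0,0,-30,-8,30,0],[0,0,0,-30,-8,75,0],[0,0,0,-50,-20,115,0],[0,0,0,-80,-50,140,0],[0,0,0,-110,-85,150,0],[0,0,0,-130,-120,150,0],[0,0,0,-150,-155,150,0],[0,0,0,-150,-155,150,0],[0,0,0,-150,-155,150,0]]

```text
clock: 29.35
tcp_pos: [0.4379, -0.2259, 0.2155]
orientation: [0.0, -0.128, 0.992, 0.0]
wrist_force: [0.3, 0.1, -0.2]
finger_gap: -0.0001
grip_force: 0.0
```

```bash
python3 b.py; python3 tail.py; python3 - <<'E'
from h import *
# bystander changes: compare top before/after
a=cv2.imread("pics/top0.png").astype(int);b=cv2.imread("pics/t_top.png").astype(int)
d=cv2.blur(np.abs(a-b).max(-1).astype(np.uint8),(5,5))
for n,(u,v) in dict(dish=(200,245),vial=(278,160),driver=(240,170),eye=(180,208),box=(140,281),brush=(428,258),eth=(416,170)).items(): print(n,d[v-12:v+12,u-12:u+12].mean().round(1))
h=cv2.cvtColor(b.astype(np.uint8),cv2.COLOR_BGR2HSV);m=(h[...,0]>45)&(h[...,0]<75)&(h[...,1]>150);m[:,:270]=0;m[:,345:]=0;m[:170]=0;m[260:]=0;ys,xs=np.nonzero(m);q=ray(cal("top"),(xs.mean(),ys.mean()),.113)
print("ball top px",xs.mean(),ys.mean(),((q[:2]-[.559,.0558])@[np.cos(.26),np.sin(.26)]))
E
```

```text
29.35 [ 0.4379 -0.2259  0.2155] [ 0.3  0.1 -0.2] -6.887639241243964e-05
tcp bx -0.18945072468153834 by -0.2411330863382183
top 77 ball bx 0.0191 by -0.1292
wrist none
scene 64 ball bx 0.0206 by -0.1301
wrist tail 0.0 0.0 needle 0.0 0.0
scene tail -0.0847 64.0 needle -0.037 21.6
top tail -0.0431 59.4 needle -0.0434 47.5
dish 6.2
vial 6.8
driver 6.6
eye 5.8
box 6.0
brush 25.6
eth 5.7
ball top px 306.1818181818182 195.64935064935065 0.019384330400144315
```

```bash
python3 -c "
from workcell import order
print(order.hand_in())"
```

```text
the job is handed in; nothing more can be done
None
```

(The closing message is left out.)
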